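# Dress the sweet-shop counter display

## Robot

A 6-joint arm with a two-finger parallel gripper is mounted at the origin on the work surface. World frame = base frame: x ahead of the robot, y to its left, z up, the work surface at z = 0. Lengths are in m, angles in degrees, forces in N, time in s.
With the tool pointing down it reaches from about 0.4 to 0.825 m from the base axis. Payload 7 kg.
Tool frame: the origin (TCP) lies at the very end of the fingers, on their centre line; the grasp point (between the pads) lies 19 mm behind it (r.grip_depth is the distance from the TCP to the grasp point, in m); z points along the fingers, y is the line along which they close (so a half turn about z gives the same grasp; the last joint's range is limited). The gripper opens to 88 mm and grips with 3 to 60 N. Pads are 19 mm wide; open, the fingers measure 130 mm over their backs; the gripper's body (78 mm by 193 mm) begins 47 mm behind the grasp point.
Start: joints at [86.522, 20.546, 0.682, 0, -70.136, -16.507], TCP at [0.231, 0.634, 0.227] pointing down, gripper open.
Joint ranges: [-176.03, 176.03], [-82.01, 121.73], [-58.28, 71.71], [-173.87, 95.51], [-174.79, -0.11], [-173.66, 173.66]. Speed limits (degrees/s): [136.94, 136.94, 172.46, 180, 180, 180].

## Interface

Orientations are given as [roll, pitch, yaw] about the fixed x, y, z axes, in that order (R = Rz(yaw) Ry(pitch) Rx(roll)).
In Python, from plant import r gives the robot as it stands.
- The arm moves only by the tool play_rows, never from a script. Its argument "rows" is a list that holds one entry, the list of rows, each a list of 5 numbers: the closure, from 0 (fully open) to 1 (shut), then the shift along the tool's x, y, z each as a share of 0.5 m, from -1 to 1, then the turn about the tool's z as a share of 1.5 rad, from -1 to 1. A call has exactly 8 rows; each row is the pose to reach, as a shift and turn from the pose commanded when the call began, along the tool's axes at that moment; what a row does not reach only later rows make up. A row lasts 1/12 s, in which the tool goes at most 41.7 mm and 7.16 degrees, less where a joint would pass 70% of its speed; a pose out of reach is approached as far as the arm can. A call with a number of a shift or a turn outside -1 to 1 is refused whole. A call with a gripper value outside its range is refused whole. The fingers move at their own pace and stop on an object; "squeeze" is the grip in N (left out, the last holds). Time passes only in rows, so rows that repeat a pose let the fingers close, or fill a call up. It gives the time, the measured TCP pose, the force, the opening and the grip force at its end, in the units of the state.
- r.get_state(): the state, without advancing time (a new reading comes with each control period).
- r.capture(name): name is "side" or "top" or "wrist"; returns the picture (480x640x3 uint8, red, green, blue); there is no depth.
- r.camera_info(name): a dict with "fovy" (degrees; the focal length in pixels is half the picture's height over the tangent of half this angle, whatever the lens; pixels are square), "cx", "cy" (the principal point, pixels), "pose" (4x4, takes a point from camera to world coordinates). Camera axes: x right, y down, z forward; pixel columns grow to the right and rows downward; lengths in m; the calibration is good to about 2 mm. The wrist camera is an equidistant fisheye: a pixel r from the principal point sees the ray r / f radians off the axis. A picture is of the moment at which its call begins: read the wrist's pose just before it. camera_info takes no time and is no camera call; for the wrist camera it gives the pose at the moment of the call.
- r.close_job(): hands the job in; it is judged then, once.
The state is a dict: "time_s": time; "joints": joint angles; "qd": joint speeds; "joint_torque": joint torques, N m; "tcp_pos": TCP position; "eef_rot": TCP orientation; "contact_force": force on the tool from outside, world axes, zero at the start; "moment": the same for the moment, N m; "gripper_width": finger opening in m; "gripper_force": force on a finger pad.
Only numpy, scipy, OpenCV 4.12 (cv2) and the standard library are available. Lean on these libraries where they do the work, as an engineer would, in place of code of your own. Each camera call takes 0.05 s, during which the arm holds its last target. There are 200 camera calls.

## Task

Dress the counter: put each gift box squarely in the middle of the stand of its own colour with its long side along the stand's long side, the gold tin centred on top of the brown box, and the green-lidded jar on the slate board midway between the two stands. Stand the red tin on the counter directly to the left of the rabbit, as seen from the robot, leaving a gap of about 30 mm between them. Leave everything upright, and do not disturb the blue ribbon spool.

Things in the scene. Friction and masses are not known exactly. Their poses are not given: they have to be found in the camera images.
- brown_box: closed chocolate-brown gift box with a pink ribbon cross, 54 (its x) x 80 (its y) x 36 mm high, rigid, about 150 g; origin at the centre of its underside, z up
- ivory_box: closed ivory gift box with a pink ribbon cross, 54 (its x) x 80 (its y) x 36 mm high, rigid, about 150 g; origin at the centre of its underside, z up
- gold_tin: small round gold sweet tin, 48 mm diameter, 30 mm high, flat top and bottom, about 110 g; origin at the centre of its underside, z up
- red_tin: round red sweet tin, 52 mm diameter, 45 mm high, about 110 g; origin at the centre of its underside, z up
- jar: upright round sweet jar with straight pale sides and a flat green lid of the same width, 56 mm diameter, 85 mm high, about 200 g; origin at the centre of its underside, z up
- runner: fixed flat dark slate display board lying on the counter, 110 (its x) x 420 (its y, the long way) x 6 mm high; the two coloured stands are fixed on it 150 mm either side of its centre, the middle is bare; origin at the centre of its underside, z up
- brown_stand: fixed flat chocolate-brown stand on one end of the slate board, with a thin white ticket strip on its far edge, 96 (its x) x 110 (its y) x 10 mm high, its top 16 mm above the counter; origin at the centre of its underside, axes parallel to the board's
- ivory_stand: fixed flat ivory stand on the other end of the slate board, same size and white strip as the brown one; which stand is on the left varies; origin at the centre of its underside, axes parallel to the board's
- rabbit: fixed brown chocolate-rabbit ornament with a red collar, round body 60 mm in diameter, 84 mm high to the tips of the ears, facing the robot; origin at the centre of its underside on the counter, its x points straight away from the robot (world x), its y to the robot's left (world y), z up
- spool: loose small spool of blue ribbon with white flanges standing on the counter between the things and the slate board, 34 mm diameter, 26 mm high; to be left where it is; origin at the centre of its underside
Things that resemble listed ones, but are neither listed nor needed, are in the scene too. Of the things like the ivory_box, leave any that is turquoise; of the rest the larger one is meant. There is more than one size of the jar; the job needs the smaller.

How it is judged:
By the outcome, as a careful person would: the job done as asked, in the order asked, and still so for the second after the job is handed in, with the robot touching nothing.
It also fails if it takes over 118 s, if anything falls off the work surface, if the arm or the gripper's body presses on something with over 40 N, if the wrist force passes 120 N, or if a joint passes its speed limit or range.

## Working session

There is one attempt and no reset: what is moved stays moved. The work goes in short steps, Python scripts to look and compute and a tool call to move; the robot and the scene stay as the last step left them, time stands still between calls to the robot, and variables do not carry over. Pictures are saved under pics/ and viewed, at most 14 in all, crops included, and the job is handed in when it is done.

Besides the shell and the picture viewer there is one more tool, called after "Request:" as name(argument=value, ...) on one line, values as JSON. play_rows: Moves the arm, as the interface text tells. Its arguments: {"type":"object","properties":{"rows":{"type":"array","items":{"type":"array","items":{"type":"array","items":{"type":"number"}}}},"squeeze":{"type":"number"}},"required":["rows"]}

```bash
ls; mkdir -p pics
python3 - <<'E'
from plant import r
import cv2
for n in("top","side"):
    im=r.capture(n); cv2.imwrite(f"pics/{n}0.png",im[:,:,::-1]); i=r.camera_info(n); print(n,i)
print(r.get_state())
E
```

```text
pics
top {'fovy': 50.30998334289233, 'cx': 312.8741081155903, 'cy': 243.2146727389388, 'pose': array([[-2.80827994e-02, -9.80926664e-01,  1.92338860e-01,
         2.40038952e-01],
       [-9.99584146e-01,  2.88180842e-02,  1.02582517e-03,
        -2.89477806e-02],
       [-6.54909671e-03, -1.92230067e-01, -9.81328034e-01,
         1.35209245e+00],
       [ 0.00000000e+00,  0.00000000e+00,  0.00000000e+00,
         1.00000000e+00]])}
side {'fovy': 48.123408068268965, 'cx': 320.55738237125325, 'cy': 234.12412755342004, 'pose': array([[ 0.92748011, -0.21041088,  0.30904352,  0.12257307],
       [-0.3736978 , -0.54699622,  0.74909618, -0.85113128],
       [ 0.01142765, -0.8102607 , -0.5859582 ,  0.68625157],
       [ 0.        ,  0.        ,  0.        ,  1.        ]])}
{'time_s': 0.1, 'joints': array([ 8.65232162e+01,  2.05879739e+01,  6.37735496e-01, -1.77782895e-02,
       -7.01377433e+01, -1.65078353e+01]), 'qd': array([-0.01507282, -0.12595844,  0.06621849, -0.04751566,  0.08327357,
        0.02843647]), 'joint_torque': array([-1.25158884e-03, -5.84165275e+01,  2.93747038e+01,  7.01547101e+00,
        1.00797607e-02, -5.36841083e-05]), 'tcp_pos': array([0.23055708, 0.63391279, 0.22569923]), 'eef_rot': array([ 1.79910896e+02, -8.97735270e-03, -1.99906653e+01]), 'contact_force': array([ 0.4567021 , -0.76097925, -0.89279651]), 'moment': array([ 0.0240664 , -0.03271635,  0.02069036]), 'gripper_force': 0.0, 'gripper_width': 0.08768285992113559}
```

View pics/top0.png

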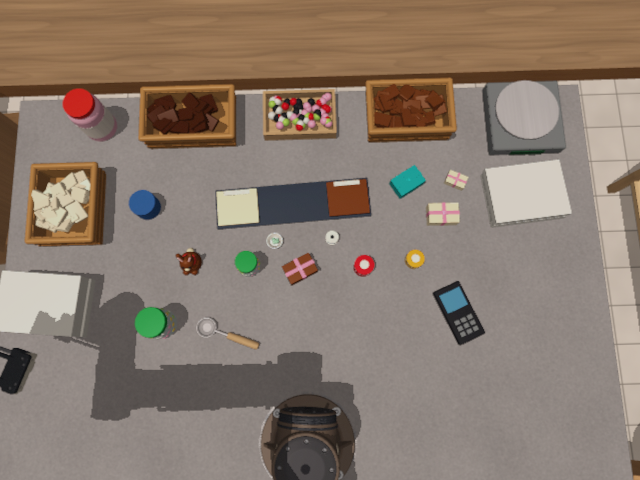

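View pics/side0.png

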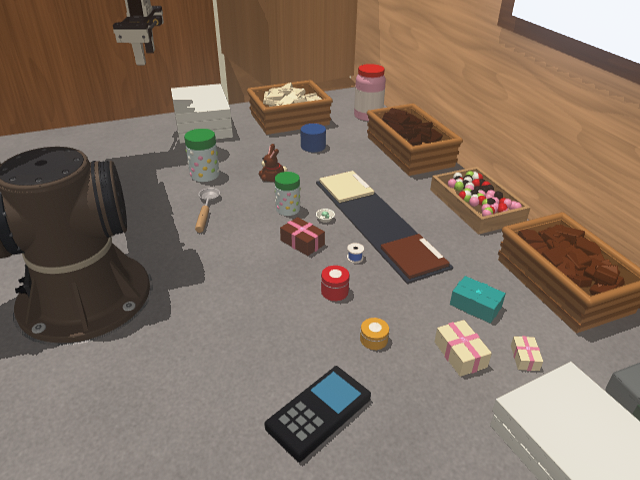

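The top view shows the ivory stand at (238,208) and the brown stand at (348,197). The objects are:
- brown box (300,268)
- larger ivory box (444,213)
- gold tin (415,259)
- red tin (365,265)
- small jar (247,262)
- rabbit (190,262)
- spool (332,238)

The distractors are the small ivory box, the teal box, the big jar (151,322) and the dish (275,240). The side view agrees with this.

```bash
cat > h.py <<'E'
import numpy as np,cv2
from scipy.optimize import minimize
from plant import r
def proj(P,i,fish=False):
    T=np.linalg.inv(i["pose"]); p=(T[:3,:3]@np.asarray(P).T).T+T[:3,3]
    f=240/np.tan(np.radians(i["fovy"]/2))
    if fish:
        rr=np.hypot(p[:,0],p[:,1]); t=np.arctan2(rr,p[:,2]); k=f*t/np.maximum(rr,1e-9)
        return np.c_[p[:,0]*k+i["cx"],p[:,1]*k+i["cy"]]
    return np.c_[p[:,0]/p[:,2]*f+i["cx"],p[:,1]/p[:,2]*f+i["cy"]]
def ray(uv,i,z,fish=False):
    f=240/np.tan(np.radians(i["fovy"]/2)); d=np.array([(uv[0]-i["cx"])/f,(uv[1]-i["cy"])/f])
    if fish:
        t=np.hypot(*d); v=np.r_[d/max(t,1e-9)*np.sin(t),np.cos(t)]
    else: v=np.r_[d,1]
    w=i["pose"][:3,:3]@v; o=i["pose"][:3,3]; return (o+w*(z-o[2])/w[2])[:2]
def box(x,y,a,sx,sy,z0,z1):
    c,s=np.cos(a),np.sin(a)
    return np.array([[x+c*u*sx/2-s*v*sy/2,y+s*u*sx/2+c*v*sy/2,z] for u in(-1,1) for v in(-1,1) for z in(z0,z1)])
def cyl(x,y,d,z0,z1):
    t=np.linspace(0,2*np.pi,40,endpoint=False); return np.array([[x+d/2*np.cos(q),y+d/2*np.sin(q),z] for q in t for z in(z0,z1)])
def hull(P,i,fish=False): return cv2.convexHull(proj(P,i,fish).astype(np.float32))
def fit(model,p0,views,step):
    """views: list of (maskhull float pts, info, fish). maximise IoU of the hulls"""
    def cost(p):
        t=0
        for H,i,fi in views:
            M=hull(model(p),i,fi); a,_=cv2.intersectConvexConvex(M,H)
            t+=1-a/(cv2.contourArea(M)+cv2.contourArea(H)-a)
        return t
    p0=np.array(p0,float); S=np.vstack([p0]+[p0+np.eye(len(p0))[k]*step[k] for k in range(len(p0))])
    o=minimize(cost,p0,method="Nelder-Mead",options=dict(initial_simplex=S,xatol=1e-5,fatol=1e-5,maxiter=800))
    return o.x,o.fun/len(views)
def maskhull(m,seed,R):
    w=np.zeros_like(m); cv2.circle(w,tuple(map(int,seed)),R,255,-1); m=m&w
    m=cv2.morphologyEx(m,cv2.MORPH_OPEN,np.ones((2,2),np.uint8))
    c=[k for k in cv2.findContours(m,cv2.RETR_EXTERNAL,cv2.CHAIN_APPROX_NONE)[0] if cv2.contourArea(k)>8]
    # pixel outlines grown by half a pixel
    p=np.vstack(c).reshape(-1,2).astype(np.float32)
    return cv2.convexHull(np.vstack([p+np.float32(d) for d in((.5,0),(-.5,0),(0,.5),(0,-.5))]))
E
cat > m0.py <<'E'
from h import *
A={n:(cv2.imread(f"pics/{n}0.png"),r.camera_info(n)) for n in("top","side")}
col=dict(brown=lambda h,s,v:((h<14)|(h>165))&(s>95),ivory=lambda h,s,v:((h<36)|(h>160))&(s>55),
 gold=lambda h,s,v:(h>10)&(h<32)&(s>110),red=lambda h,s,v:((h<8)|(h>170))&(s>120),lid=lambda h,s,v:(h>45)&(h<80)&(s>110))
bx=lambda sx,sy,z0,z1:(lambda p:box(p[0],p[1],p[2],sx,sy,z0,z1)); cy=lambda d,z0,z1:(lambda p:cyl(p[0],p[1],d,z0,z1))
jobs=dict(brown_box=("brown",(300,268),(302,237),27,bx(.054,.08,0,.036),1),ivory_box=("ivory",(444,213),(463,347),21,bx(.054,.08,0,.036),1),
 gold=("gold",(415,259),(375,334),20,cy(.048,0,.03),0),red=("red",(365,265),(335,283),20,cy(.052,0,.045),0),
 lid=("lid",(247,262),(288,181),18,lambda p:cyl(p[0],p[1],.056,.085-abs(p[2]),.085),2),
 ivory_st=("ivory",(238,208),(346,186),34,bx(.096,.11,.006,.016),1),brown_st=("brown",(348,197),(412,255),34,bx(.096,.11,.006,.016),1))
if __name__=="__main__":
  for k,(c,s0,s1,R,mod,kind) in jobs.items():
    V=[]
    for (n,(im,i)),s in zip(A.items(),(s0,s1)):
        h,sa,v=cv2.split(cv2.cvtColor(im,cv2.COLOR_BGR2HSV).astype(int)); m=(col[c](h,sa,v)*255).astype(np.uint8)
        V.append((maskhull(m,s,int(R*(1.5 if n=="side" and R<25 else 1.25 if n=="side" else 1))),i,False))
    x0=ray(s0,A["top"][1],.02)
    for VV in (V[:1],V[1:],V):
      best=min((fit(mod,list(x0)+([a] if kind else []),VV,[.01,.01,.2 if kind==1 else .004]) for a in ((0,.8,1.57,2.3) if kind==1 else (.02,))),key=lambda o:o[1])
      print(k,np.round(best[0],4),round(best[1],3),end=" | ")
    print()
    for H,i,f in V:
        im=A["top" if i is V[0][1] else "side"][0]; cv2.polylines(im,[np.int32(H)],True,(255,0,255),1)
        cv2.polylines(im,[np.int32(np.round(hull(mod(best[0]),i)))],True,(0,255,0),1)
  t=cv2.resize(A["top"][0][150:310,130:480],None,fx=2.2,fy=2.2,interpolation=cv2.INTER_NEAREST); s=cv2.resize(A["side"][0][130:390,230:530],None,fx=.9,fy=.9)
  cv2.imwrite("pics/ov.png",t); cv2.imwrite("pics/ovs.png",cv2.resize(A["side"][0][130:390,230:530],None,fx=2.2,fy=2.2))
E
python3 m0.py
```

```text
brown_box [0.4318 0.0069 3.6023] 0.036 | brown_box [0.4375 0.0089 0.4173] 0.038 | brown_box [0.4327 0.007  0.4568] 0.094 | 
ivory_box [ 0.5685 -0.3789 -0.0154] 0.114 | ivory_box [ 0.5742 -0.3775  3.1177] 0.033 | ivory_box [ 0.5707 -0.3786  3.1185] 0.123 | 
gold [ 0.4497 -0.2975] 0.067 | gold [ 0.4546 -0.2949] 0.035 | gold [ 0.4508 -0.2974] 0.122 | 
red [ 0.4352 -0.1617] 0.05 | red [ 0.4399 -0.159 ] 0.03 | red [ 0.4373 -0.1624] 0.097 | 
lid [0.4445 0.1402 0.0033] 0.02 | lid [0.4497 0.1398 0.0014] 0.043 | lid [0.4453 0.1402 0.0011] 0.117 | Traceback (most recent call last):
  File "m0.py", line 15, in <module>
    V.append((maskhull(m,s,int(R*(1.5 if n=="side" and R<25 else 1.25 if n=="side" else 1))),i,False))
              ~~~~~~~~^^^^^^^^^^^^^^^^^^^^^^^^^^^^^^^^^^^^^^^^^^^^^^^^^^^^^^^^^^^^^^^^^^^^^^
  File "h.py", line 39, in maskhull
    p=np.vstack(c).reshape(-1,2).astype(np.float32)
      ~~~~~~~~~^^^
    return _nx.concatenate(arrs, 0, dtype=dtype, casting=casting)
           ~~~~~~~~~~~~~~~^^^^^^^^^^^^^^^^^^^^^^^^^^^^^^^^^^^^^^^
ValueError: need at least one array to concatenate
```

```bash
sed -i 's/ivory=lambda h,s,v:((h<36)|(h>160))&(s>55)/ivory=lambda h,s,v:((h<36)|(h>160))\&(s>48)\&(v>90)/' m0.py
python3 - <<'E'
import cv2
for n,p in (("top",[(238,208),(225,200),(348,197),(340,205),(290,203),(290,240)]),("side",[(346,186),(412,255)])):
    im=cv2.imread(f"pics/{n}0.png"); h=cv2.cvtColor(im,cv2.COLOR_BGR2HSV); print(n,[list(map(int,h[b,a])) for a,b in p])
E
sed -i 's/ivory_st=("ivory"/ivory_st=("ivs"/; s/^col=dict(/col=dict(ivs=lambda h,s,v:(v>150),/' m0.py; python3 m0.py
```

```text
top [[26, 46, 211], [26, 46, 211], [10, 198, 120], [10, 190, 121], [109, 50, 72], [11, 26, 140]]
side [[23, 65, 235], [8, 151, 113]]
brown_box [0.4318 0.0069 3.6023] 0.036 | brown_box [0.4375 0.0089 0.4173] 0.038 | brown_box [0.4327 0.007  0.4568] 0.094 | 
ivory_box [ 0.5691 -0.3789  3.0954] 0.054 | ivory_box [ 0.5741 -0.3775 -0.0193] 0.036 | ivory_box [ 0.5709 -0.379   3.1039] 0.088 | 
gold [ 0.4497 -0.2975] 0.067 | gold [ 0.4546 -0.2949] 0.035 | gold [ 0.4508 -0.2974] 0.122 | 
red [ 0.4352 -0.1617] 0.05 | red [ 0.4399 -0.159 ] 0.03 | red [ 0.4373 -0.1624] 0.097 | 
lid [0.4445 0.1402 0.0033] 0.02 | lid [0.4497 0.1398 0.0014] 0.043 | lid [0.4453 0.1402 0.0011] 0.117 | 
ivory_st [0.6071 0.1726 3.2011] 0.023 | ivory_st [0.5971 0.1505 2.0359] 0.395 | ivory_st [0.6071 0.1725 3.2011] 0.222 | 
brown_st [ 0.6247 -0.1273  0.0622] 0.026 | brown_st [ 0.631  -0.1254  0.0568] 0.038 | brown_st [ 0.6267 -0.1268  3.1972] 0.064 |
```

View pics/ov.png

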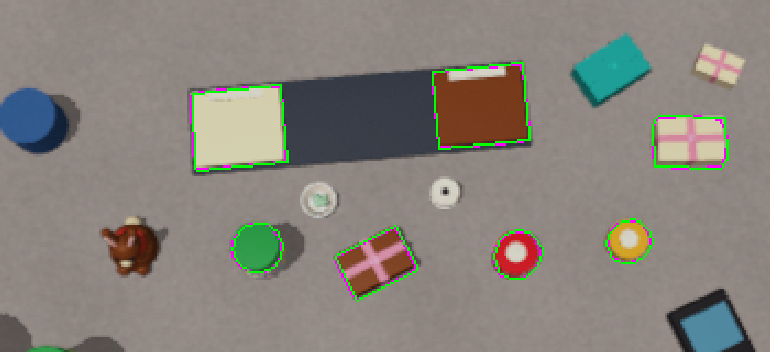

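```bash
cat > p.py <<'E'
import sys
from h import *
def plan(*W):
    s=r.get_state(); p=s["tcp_pos"]; rl,pt,yw=np.radians(s["eef_rot"])
    cz,sz=np.cos(yw),np.sin(yw); X=np.array([cz,sz,0]); Y=np.array([sz,-cz,0])
    print("t",round(s["time_s"],2),"p",np.round(p,4),"rot",np.round(s["eef_rot"],2),"w",round(s["gripper_width"],4))
    for w in W:
        d=np.array(w[:3])-p; a=(w[3]-np.degrees(yw)+180)%360-180
        print(w,"->",np.round([d@X/.5,d@Y/.5,-d[2]/.5,-np.radians(a)/1.5],3), "dist",round(np.linalg.norm(d),3),"turn",round(a,1))
if __name__=="__main__":
    plan(*[tuple(map(float,a.split(","))) for a in sys.argv[1:]])
E
python3 p.py 0.33,0.33,.227,-45 0.434,0.008,.22,-64
python3 -c "
from h import *
print(r.camera_info('wrist')); "
```

```text
t 0.1 p [0.2306 0.6339 0.2257] rot [ 1.7991e+02 -1.0000e-02 -1.9990e+01] w 0.0877
(0.33, 0.33, 0.227, -45.0) -> [ 0.395  0.503 -0.003  0.291] dist 0.32 turn -25.0
(0.434, 0.008, 0.22, -64.0) -> [0.81  1.037 0.011 0.512] dist 0.658 turn -44.0
{'fovy': 65.70646984690485, 'cx': 316.08797259704266, 'cy': 238.73784963402758, 'pose': array([[-0.34224851, -0.90628591, -0.24801573,  0.29730772],
       [-0.93960776,  0.33061433,  0.08849535,  0.61042462],
       [ 0.00179547,  0.2633249 , -0.96470554,  0.38486831],
       [ 0.        ,  0.        ,  0.        ,  1.        ]])}
```

Request:
play_rows(rows=[[[0,0.4,0.5,0,0.29],[0,0.4,0.5,0,0.29],[0,0.4,0.5,0,0.29],[0,0.4,0.5,0,0.29],[0,0.4,0.5,0,0.29],[0,0.4,0.5,0,0.29],[0,0.4,0.5,0,0.29],[0,0.4,0.5,0,0.29]]])

```text
time_s: 0.77
tcp_pos: [0.3332, 0.3276, 0.2264]
eef_rot: [180.0, 0.0, -44.9]
contact_force: [0.3, -1.4, 1.1]
gripper_width: 0.0878
gripper_force: 0.0
```

```bash
python3 p.py 0.434,0.008,.22,-64
```

```text
t 0.77 p [0.3332 0.3276 0.2264] rot [179.96   0.   -44.94] w 0.0878
(0.434, 0.008, 0.22, -64.0) -> [0.594 0.31  0.013 0.222] dist 0.335 turn -19.1
```

Request:
play_rows(rows=[[[0.1,0.594,0.31,0.01,0.222],[0.1,0.594,0.31,0.01,0.222],[0.1,0.594,0.31,0.01,0.222],[0.1,0.594,0.31,0.01,0.222],[0.1,0.594,0.31,0.01,0.222],[0.1,0.594,0.31,0.01,0.222],[0.1,0.594,0.31,0.01,0.222],[0.1,0.594,0.31,0.01,0.222]]])

```text
time_s: 1.43
tcp_pos: [0.4335, 0.0112, 0.2218]
eef_rot: [-180.0, 0.0, -64.0]
contact_force: [0.5, 1.5, 0.2]
gripper_width: 0.0788
gripper_force: 0.0
```

```bash
cat > w.py <<'E'
import sys,pickle
from h import *
i=r.camera_info("wrist"); im=r.capture("wrist")[:,:,::-1].copy(); n=sys.argv[1]
cv2.imwrite(f"pics/{n}.png",im); pickle.dump(i,open(f"pics/{n}.pkl","wb"))
E
python3 w.py w1; python3 p.py
```

```text
t 1.48 p [0.4344 0.0054 0.2213] rot [ 1.7992e+02 -7.0000e-02 -6.4220e+01] w 0.079
```

View pics/w1.png

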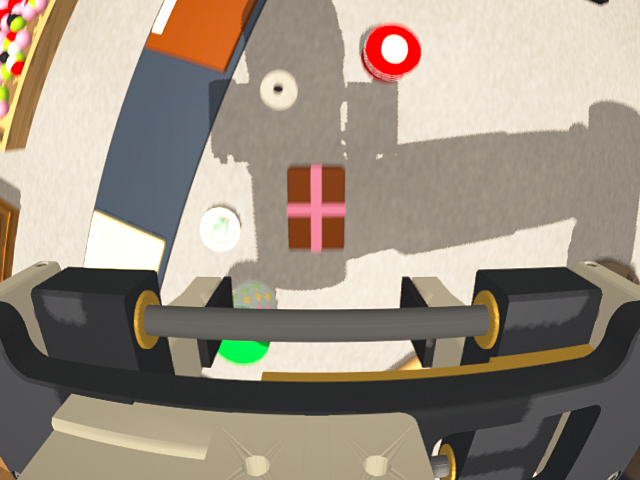

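The wrist view shows the brown box at (316,208) aligned with the fingers, the red tin at (392,52), the spool at (279,90), and the brown stand in the upper left corner. I'll fit the box pose in a settled frame.

```bash
cat > wf.py <<'E'
import sys,pickle
from m0 import *
def wfit(n,colr,seed,R,mod,x0,step,draw=True):
    im=cv2.imread(f"pics/{n}.png"); i=pickle.load(open(f"pics/{n}.pkl","rb"))
    h,s,v=cv2.split(cv2.cvtColor(im,cv2.COLOR_BGR2HSV).astype(int)); m=(col[colr](h,s,v)*255).astype(np.uint8)
    H=maskhull(m,seed,R); x,f=fit(mod,x0,[(H,i,True)],step)
    out=im; cv2.polylines(out,[np.int32(H)],True,(255,0,255),1); cv2.polylines(out,[np.int32(np.round(hull(mod(x),i,True)))],True,(0,255,0),1)
    cv2.imwrite(f"pics/{n}_o.png",out); print(n,colr,np.round(x,4),"yaw",np.round(np.degrees(x[2:]),2),"cost",round(f,3)); return x
E
python3 w.py w2
python3 - <<'E'
from wf import *
wfit("w2","brown",(316,205),70,bx(.054,.08,0,.036),[.434,.008,.45],[.01,.01,.1])
wfit("w2","red",(392,52),40,cy(.052,0,.045),[.437,-.16],[.01,.01])
E
python3 p.py
```

```text
w2 brown [0.4344 0.0104 0.4572] yaw [26.2] cost 0.019
w2 red [ 0.4375 -0.1574] yaw [] cost 0.026
t 1.53 p [0.4338 0.008  0.2211] rot [ 1.7991e+02 -2.0000e-02 -6.4410e+01] w 0.0787
```

```bash
python3 p.py 0.4345,0.0102,.010,-63.8
```

```text
t 1.53 p [0.4338 0.008  0.2211] rot [ 1.7991e+02 -2.0000e-02 -6.4410e+01] w 0.0787
(0.4345, 0.0102, 0.01, -63.8) -> [-0.003 -0.003  0.422 -0.007] dist 0.211 turn 0.6
```

Request:
play_rows(rows=[[[0.1,-0.003,-0.003,0.08,-0.005],[0.1,-0.003,-0.003,0.16,-0.005],[0.1,-0.003,-0.003,0.24,-0.005],[0.1,-0.003,-0.003,0.32,-0.005],[0.1,-0.003,-0.003,0.38,-0.005],[0.1,-0.003,-0.003,0.42,-0.005],[0.1,-0.003,-0.003,0.42,-0.005],[0.1,-0.003,-0.003,0.42,-0.005]]], squeeze=20)

```text
time_s: 2.2
tcp_pos: [0.4336, 0.0151, 0.011]
eef_rot: [179.8, -0.0, -63.5]
contact_force: [0.7, -0.8, 0.1]
gripper_width: 0.0789
gripper_force: 0.0
```

Request:
play_rows(rows=[[[0.6,0,0,0,0],[0.6,0,0,0,0],[0.6,0,0,0,0],[0.6,0,0,0,0],[0.6,0,0,0,0],[0.6,0,0,0,0],[0.6,0,0,0,0],[0.6,0,0,-0.04,0]]])

```text
time_s: 2.87
tcp_pos: [0.4324, 0.0144, 0.0299]
eef_rot: [179.7, 0.0, -63.6]
contact_force: [-0.8, 0.5, -2.0]
gripper_width: 0.054
gripper_force: 20.0
```

```bash
python3 p.py .445,0,.1,-70 0.626,-0.1265,.12,-86.6
```

```text
t 2.87 p [0.4324 0.0144 0.0299] rot [ 1.7974e+02  3.0000e-02 -6.3610e+01] w 0.054
(0.445, 0.0, 0.1, -70.0) -> [ 0.037 -0.01  -0.14   0.074] dist 0.073 turn -6.4
(0.626, -0.1265, 0.12, -86.6) -> [ 0.425 -0.222 -0.18   0.267] dist 0.256 turn -23.0
```

Request:
play_rows(rows=[[[0.6,0.01,-0.005,-0.07,0.01],[0.6,0.07,-0.035,-0.13,0.04],[0.6,0.135,-0.07,-0.18,0.08],[0.6,0.2,-0.105,-0.18,0.13],[0.6,0.27,-0.14,-0.18,0.18],[0.6,0.34,-0.175,-0.18,0.22],[0.6,0.4,-0.205,-0.18,0.25],[0.6,0.425,-0.222,-0.18,0.267]]])

```text
time_s: 3.53
tcp_pos: [0.6307, -0.1284, 0.1211]
eef_rot: [-180.0, -0.0, -86.8]
contact_force: [1.7, -0.6, -3.3]
gripper_width: 0.0537
gripper_force: 20.0
```

Request:
play_rows(rows=[[[0.6,0,0,0,0],[0.6,0,0,0,0],[0.6,0,0,0,0],[0.6,0,0,0,0],[0.6,0,0,0,0],[0.6,0,0,0,0],[0.6,0,0,0,0],[0.6,0,0,0,0]]])

```text
time_s: 4.2
tcp_pos: [0.6283, -0.1253, 0.1219]
eef_rot: [-180.0, 0.0, -86.5]
contact_force: [0.0, 0.4, -2.5]
gripper_width: 0.0541
gripper_force: 20.0
```

```bash
python3 w.py w3;python3 p.py; python3 p.py
```

```text
t 4.25 p [ 0.6283 -0.1254  0.1219] rot [-179.98    0.    -86.48] w 0.0539
t 4.25 p [ 0.6283 -0.1254  0.1219] rot [-179.98    0.    -86.48] w 0.0539
```

View pics/w3.png

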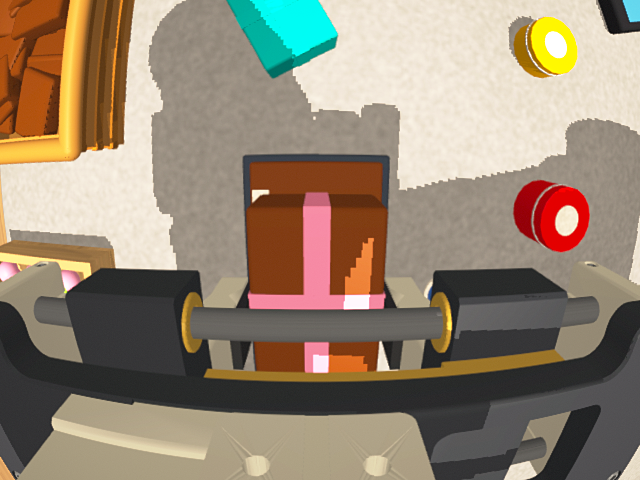

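```bash
python3 -c "
import cv2
im=cv2.imread('pics/w3.png')[145:325,235:400]; cv2.imwrite('pics/w3c.png',cv2.resize(im,None,fx=3.3,fy=3.3,interpolation=cv2.INTER_CUBIC))"
```

```text
(no output)
```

View pics/w3c.png

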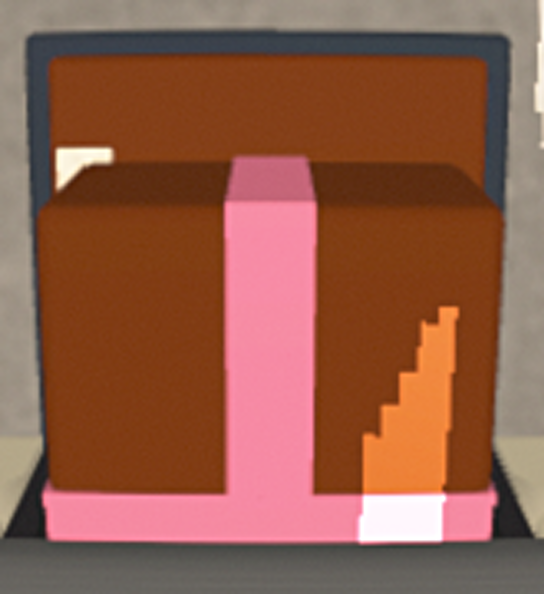

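Run:
```python
from h import *
import pickle
i=pickle.load(open("pics/w3.pkl","rb")); q=lambda u,z:ray(u,i,z,True)
def rep(n,L,R,zz,back):
    a,b=q(L,zz),q(R,zz); m=(a+b)/2; d=a-b; yaw=np.degrees(np.arctan2(d[1],d[0])); u=np.array([-d[1],d[0]])/np.hypot(*d)
    print(n,"width",round(np.hypot(*d),4),"yaw",round(yaw,2),"centre",np.round(m+u*back,4))
rep("boxtop",(247.1,207.7),(387.1,209.2),.147,.04)
rep("boxbot",(262.9,195),(371.4,195),.111,.04)
rep("stand",(250.2,162.3),(382.9,163.2),.016,.055)
rep("board->stand",(243.5,155.9),(389.2,156.5),.006,.06)
```

```text
boxtop width 0.0519 yaw 2.89 centre [ 0.6288 -0.1307]
boxbot width 0.0504 yaw 3.52 centre [ 0.6282 -0.1303]
stand width 0.0951 yaw 3.12 centre [ 0.6284 -0.1248]
board->stand width 0.1084 yaw 3.27 centre [ 0.6284 -0.1242]
```

Request:
play_rows(rows=[[[0.6,-0.004,0,0.02,0],[0.6,-0.008,0,0.06,0],[0.6,-0.011,0,0.1,0],[0.6,-0.011,0,0.135,0],[0.6,-0.011,0,0.16,0],[0.6,-0.011,0,0.175,0],[0.6,-0.011,0,0.185,0],[0.6,-0.011,0,0.188,0]]])

```text
time_s: 4.92
tcp_pos: [0.6271, -0.1203, 0.0278]
eef_rot: [179.9, -0.0, -86.5]
contact_force: [-8.4, 3.6, 15.1]
gripper_width: 0.0538
gripper_force: 20.0
```

Request:
play_rows(rows=[[[0.6,0,0,0,0],[0.6,0,0,0.001,0],[0.6,0,0,0.001,0],[0.1,0,0,0.001,0],[0.1,0,0,0.001,0],[0.1,0,0,0.001,0],[0.1,0,0,0.001,0],[0.1,0,0,0.001,0]]])

```text
time_s: 5.58
tcp_pos: [0.6281, -0.1201, 0.0271]
eef_rot: [-180.0, 0.0, -86.5]
contact_force: [-0.3, -0.7, -0.5]
gripper_width: 0.0777
gripper_force: 0.0
```

```bash
python3 p.py .628,-.13,.16,-86.6 .571,-.33,.16,-91.2
```

```text
t 5.58 p [ 0.6281 -0.1201  0.0271] rot [-179.99    0.    -86.51] w 0.0777
(0.628, -0.13, 0.16, -86.6) -> [ 0.02   0.001 -0.266  0.001] dist 0.133 turn -0.1
(0.571, -0.33, 0.16, -91.2) -> [ 0.412  0.14  -0.266  0.055] dist 0.255 turn -4.7
```

Request:
play_rows(rows=[[[0.1,0,0,-0.06,0],[0.1,0,0,-0.14,0],[0.1,0.05,0.015,-0.2,0.01],[0.1,0.12,0.04,-0.25,0.02],[0.1,0.2,0.07,-0.266,0.03],[0.1,0.28,0.1,-0.266,0.05],[0.1,0.35,0.125,-0.266,0.055],[0.1,0.4,0.135,-0.266,0.055]]])

```text
time_s: 6.25
tcp_pos: [0.5712, -0.3268, 0.1608]
eef_rot: [-180.0, -0.0, -91.3]
contact_force: [0.1, 0.1, -0.8]
gripper_width: 0.0787
gripper_force: 0.0
```

Request:
play_rows(rows=[[[0.2,0.005,0.002,0,0],[0.2,0.01,0.004,0,0],[0.2,0.01,0.004,0,0],[0.2,0.01,0.004,0,0],[0.2,0.01,0.004,0,0],[0.2,0.01,0.004,0,0],[0.2,0.01,0.004,0,0],[0.2,0.01,0.004,0,0]]])

```text
time_s: 6.92
tcp_pos: [0.571, -0.3282, 0.1602]
eef_rot: [-180.0, -0.0, -91.2]
contact_force: [1.0, -0.6, -0.7]
gripper_width: 0.0704
gripper_force: 0.0
```

```bash
python3 w.py w4;python3 p.py
python3 - <<'E'
from wf import *
i=pickle.load(open("pics/w4.pkl","rb"))
s=proj([[.572,-.378,.018],[.452,-.296,.015]],i,True); print(s)
wfit("w4","ivory",s[0],85,bx(.054,.08,0,.036),[.572,-.378,-.02],[.01,.01,.05])
E
```

```text
t 6.97 p [ 0.5709 -0.3283  0.1602] rot [-179.99   -0.    -91.19] w 0.07
[[313.73507918 165.09907647]
 [449.13527015 256.98878096]]
w4 ivory [ 0.5718 -0.377  -0.0201] yaw [-1.15] cost 0.068
```

View pics/w4_o.png

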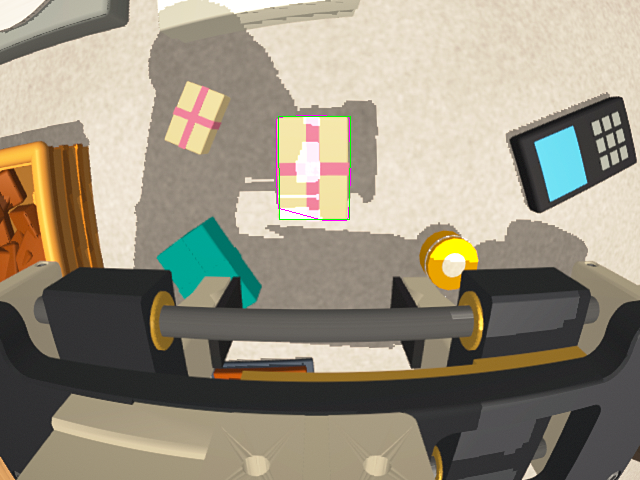

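```bash
python3 p.py .5718,-.377,.010,-91.15
```

```text
t 6.97 p [ 0.5709 -0.3283  0.1602] rot [-179.99   -0.    -91.19] w 0.07
(0.5718, -0.377, 0.01, -91.15) -> [ 0.097 -0.004  0.3   -0.   ] dist 0.158 turn 0.0
```

Request:
play_rows(rows=[[[0.2,0.06,-0.002,0.02,0],[0.2,0.097,-0.004,0.09,0],[0.2,0.097,-0.004,0.16,0],[0.2,0.097,-0.004,0.22,0],[0.2,0.097,-0.004,0.265,0],[0.2,0.097,-0.004,0.29,0],[0.2,0.097,-0.004,0.299,0],[0.2,0.097,-0.004,0.299,0]]])

```text
time_s: 7.63
tcp_pos: [0.5715, -0.3772, 0.0099]
eef_rot: [179.9, 0.0, -91.2]
contact_force: [0.4, -0.8, 0.4]
gripper_width: 0.0701
gripper_force: 0.0
```

Request:
play_rows(rows=[[[0.6,0,0,0,0],[0.6,0,0,0,0],[0.6,0,0,0,0],[0.6,0,0,0,0],[0.6,0,0,0,0],[0.6,0,0,-0.01,0],[0.6,0,0,-0.04,0],[0.6,0,0,-0.1,0]]])

```text
time_s: 8.3
tcp_pos: [0.5689, -0.3761, 0.0575]
eef_rot: [179.6, 0.2, -91.3]
contact_force: [-0.5, -0.1, -1.7]
gripper_width: 0.0538
gripper_force: 20.0
```

```bash
python3 p.py .55,-.1,.18,-89 .6105,.11,.18,-86.7  .6105,.175,.12,-86.7
```

```text
t 8.3 p [ 0.5689 -0.3761  0.0575] rot [ 1.7962e+02  1.7000e-01 -9.1290e+01] w 0.0538
(0.55, -0.1, 0.18, -89.0) -> [-0.551  0.05  -0.245 -0.027] dist 0.303 turn 2.3
(0.6105, 0.11, 0.18, -86.7) -> [-0.974 -0.061 -0.245 -0.053] dist 0.503 turn 4.6
(0.6105, 0.175, 0.12, -86.7) -> [-1.104 -0.058 -0.125 -0.053] dist 0.556 turn 4.6
```

Request:
play_rows(rows=[[[0.6,-0.01,0,-0.07,0],[0.6,-0.06,0,-0.13,-0.01],[0.6,-0.13,-0.01,-0.18,-0.01],[0.6,-0.21,-0.01,-0.21,-0.02],[0.6,-0.29,-0.015,-0.22,-0.02],[0.6,-0.37,-0.02,-0.22,-0.03],[0.6,-0.45,-0.025,-0.22,-0.04],[0.6,-0.53,-0.03,-0.22,-0.053]]])

```text
time_s: 8.97
tcp_pos: [0.5918, -0.1108, 0.1713]
eef_rot: [-180.0, 0.0, -86.7]
contact_force: [0.5, -0.1, -1.1]
gripper_width: 0.054
gripper_force: 20.0
```

```bash
python3 p.py .6108,.178,.12,-86.6
```

```text
t 8.97 p [ 0.5918 -0.1108  0.1713] rot [-1.7996e+02  2.0000e-02 -8.6660e+01] w 0.054
(0.6108, 0.178, 0.12, -86.6) -> [-0.574 -0.072  0.103 -0.001] dist 0.294 turn 0.1
```

Request:
play_rows(rows=[[[0.6,-0.08,-0.01,0.02,0],[0.6,-0.16,-0.02,0.04,0],[0.6,-0.24,-0.03,0.06,0],[0.6,-0.32,-0.04,0.08,0],[0.6,-0.4,-0.05,0.1,0],[0.6,-0.47,-0.06,0.1,0],[0.6,-0.53,-0.067,0.1,0],[0.6,-0.55,-0.07,0.1,0]]])

```text
time_s: 9.63
tcp_pos: [0.6113, 0.1677, 0.1205]
eef_rot: [-180.0, 0.0, -86.5]
contact_force: [0.9, -0.7, -1.5]
gripper_width: 0.0539
gripper_force: 20.0
```

Request:
play_rows(rows=[[[0.6,0,0,0,0],[0.6,0,0,0,0],[0.6,0,0,0,0],[0.6,0,0,0,0],[0.6,0,0,0,0],[0.6,0,0,0,0],[0.6,0,0,0,0],[0.6,0,0,0,0]]])

```text
time_s: 10.3
tcp_pos: [0.6114, 0.1634, 0.1207]
eef_rot: [-180.0, 0.0, -86.7]
contact_force: [-0.1, -0.2, -1.6]
gripper_width: 0.0537
gripper_force: 20.0
```

```bash
python3 w.py w5;python3 p.py;  python3 -c "
import cv2
im=cv2.imread('pics/w5.png')[125:325,225:410]; cv2.imwrite('pics/w5c.png',cv2.resize(im,None,fx=3,fy=3,interpolation=cv2.INTER_CUBIC))"
```

```text
t 10.35 p [0.6114 0.1635 0.1206] rot [-180.     0.   -86.7] w 0.054
```

View pics/w5c.png

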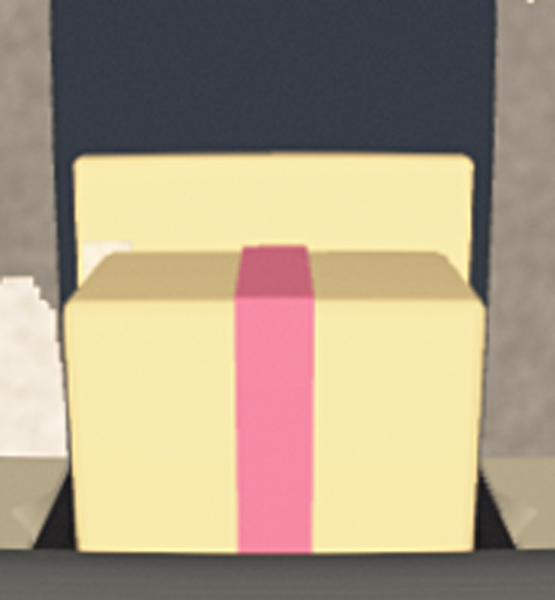

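```bash
python3 - <<'E'
from h import *
import pickle
i=pickle.load(open("pics/w5.pkl","rb")); q=lambda u,z:ray(u,i,z,True)
def rep(n,L,R,zz,back):
    a,b=q(L,zz),q(R,zz); m=(a+b)/2; d=a-b; yaw=np.degrees(np.arctan2(d[1],d[0])); u=np.array([-d[1],d[0]])/np.hypot(*d)
    print(n,"width",round(np.hypot(*d),4),"yaw",round(yaw,2),"centre",np.round(m+u*back,4))
rep("boxtop",(247,225.7),(386.7,226),.1467,.04)
rep("boxbot",(260.7,209.3),(374,209.3),.1107,.04)
rep("stand",(249.3,176.7),(383,177.3),.016,.055)
E
python3 p.py .611,.1755,.028,-86.6
```

```text
boxtop width 0.052 yaw 3.14 centre [0.6113 0.1644]
boxbot width 0.0528 yaw 3.27 centre [0.6109 0.1649]
stand width 0.096 yaw 3.0 centre [0.6111 0.1741]
t 10.35 p [0.6114 0.1635 0.1206] rot [-180.     0.   -86.7] w 0.054
(0.611, 0.1755, 0.028, -86.6) -> [-0.024 -0.001  0.185 -0.001] dist 0.093 turn 0.1
```

Request:
play_rows(rows=[[[0.6,-0.01,0,0.02,0],[0.6,-0.018,0,0.06,0],[0.6,-0.0205,0,0.1,0],[0.6,-0.0205,0,0.135,0],[0.6,-0.0205,0,0.16,0],[0.6,-0.0205,0,0.175,0],[0.6,-0.0205,0,0.184,0],[0.6,-0.0205,0,0.187,0]]])

```text
time_s: 11.02
tcp_pos: [0.6097, 0.1738, 0.0276]
eef_rot: [179.9, -0.1, -86.6]
contact_force: [-10.9, -0.5, 20.5]
gripper_width: 0.0541
gripper_force: 20.0
```

Request:
play_rows(rows=[[[0.6,0,0,0.001,0],[0.6,0,0,0.002,0],[0.6,0,0,0.002,0],[0.1,0,0,0.002,0],[0.1,0,0,0.002,0],[0.1,0,0,0.002,0],[0.1,0,0,0.002,0],[0.1,0,0,0.002,0]]])

```text
time_s: 11.68
tcp_pos: [0.6109, 0.1742, 0.026]
eef_rot: [-180.0, 0.0, -86.7]
contact_force: [-0.1, -0.4, 0.4]
gripper_width: 0.0775
gripper_force: 0.0
```

```bash
python3 p.py .611,.19,.2,-86.6 .56,-.05,.22,-88 0.453,-.25,.22,-90
```

```text
t 11.68 p [0.6109 0.1742 0.026 ] rot [-179.99    0.    -86.68] w 0.0775
(0.611, 0.19, 0.2, -86.6) -> [-0.032 -0.002 -0.348 -0.001] dist 0.175 turn 0.1
(0.56, -0.05, 0.22, -88.0) -> [ 0.442  0.128 -0.388  0.015] dist 0.301 turn -1.3
(0.453, -0.25, 0.22, -90.0) -> [ 0.829  0.364 -0.388  0.039] dist 0.492 turn -3.3
```

Request:
play_rows(rows=[[[0.1,0,0,-0.07,0],[0.1,0,0,-0.15,0],[0.1,0.02,0,-0.23,0],[0.1,0.09,0.01,-0.28,0],[0.1,0.17,0.02,-0.3,0],[0.1,0.25,0.03,-0.3,0],[0.1,0.32,0.03,-0.3,0],[0.1,0.36,0.03,-0.3,0]]])

```text
time_s: 12.35
tcp_pos: [0.6058, -0.0095, 0.1768]
eef_rot: [-179.9, 0.0, -86.8]
contact_force: [-0.1, -0.2, -0.2]
gripper_width: 0.0789
gripper_force: 0.0
```

Request:
play_rows(rows=[[[0.1,0.01,0,0,0],[0.1,0.01,0,0,0],[0.1,0.01,0,0,0],[0.1,0.01,0,0,0],[0.1,0.01,0,0,0],[0.1,0.01,0,0,0],[0.1,0.01,0,0,0],[0.1,0.01,0,0,0]]])

```text
time_s: 13.02
tcp_pos: [0.6065, -0.0109, 0.1761]
eef_rot: [180.0, 0.0, -86.6]
contact_force: [0.2, -0.6, -0.6]
gripper_width: 0.0789
gripper_force: 0.0
```

```bash
python3 w.py w6
python3 - <<'E'
from wf import *
i=pickle.load(open("pics/w6.pkl","rb"))
s=proj([[.628,-.125,.05],[.437,-.159,.02],[.452,-.296,.015]],i,True); print(s)
wfit("w6","red",s[1],45,cy(.052,0,.045),[.437,-.159],[.01,.01])
try: wfit("w6","gold",s[2],50,cy(.048,0,.03),[.452,-.296],[.01,.01])
except Exception as e: print(e)
im=cv2.imread("pics/w6.png"); x,y=map(int,s[0]); c=im[max(0,y-90):y+90,x-110:x+110]; print(max(0,y-90),x-110); cv2.imwrite("pics/w6c.png",cv2.resize(c,None,fx=3.2,fy=3.2,interpolation=cv2.INTER_CUBIC))
E
python3 p.py 0.453,-.25,.19,-90
```

```text
[[296.68852553  81.97911431]
 [510.36660328  77.03541191]
 [491.95227213 -51.48827431]]
w6 red [ 0.4369 -0.1574] yaw [] cost 0.018
need at least one array to concatenate
0 186
t 13.07 p [ 0.6065 -0.011   0.1761] rot [-180.      0.    -86.64] w 0.0791
(0.453, -0.25, 0.19, -90.0) -> [ 0.459  0.335 -0.028  0.039] dist 0.284 turn -3.4
```

View pics/w6c.png

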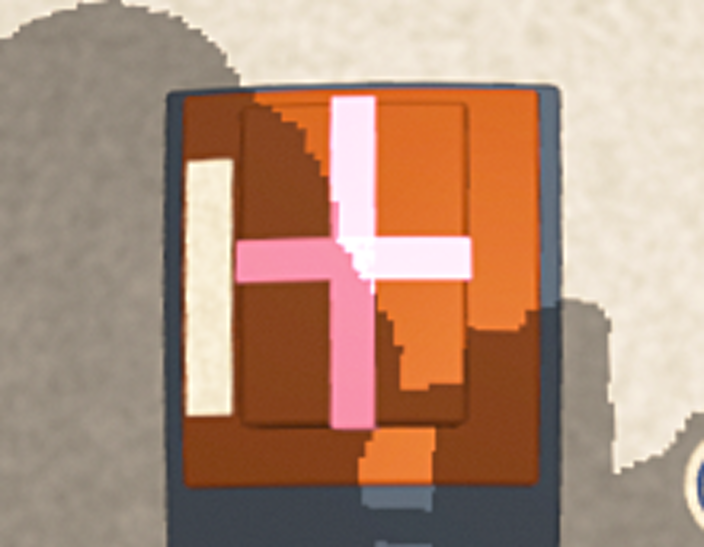

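Run:
```python
from h import *
import pickle
i=pickle.load(open("pics/w6.pkl","rb")); q=lambda u,z:ray((186+u[0]/3.2-.35,u[1]/3.2-.35),i,z,True)
S=[q(u,.016) for u in((184,97),(539,92),(540,486),(183,486))]; print(np.round(S,4),np.mean(S,0))
B=[q(u,.052) for u in((243,103),(467,103),(465,424),(240,425))]; print(np.round(B,4),np.mean(B,0), "cross",q((353.5,259.5),.052))
```

```text
[[ 0.6794 -0.1768]
 [ 0.5841 -0.1821]
 [ 0.5775 -0.0732]
 [ 0.6733 -0.0683]] [ 0.62856957 -0.12511827]
[[ 0.6571 -0.1643]
 [ 0.604  -0.1664]
 [ 0.5999 -0.0876]
 [ 0.653  -0.0848]] [ 0.62853846 -0.12579099] cross [ 0.62836427 -0.12563769]
```

Request:
play_rows(rows=[[[0.1,0.03,0.03,0,0.01],[0.1,0.09,0.07,0,0.01],[0.1,0.15,0.11,0,0.02],[0.1,0.21,0.155,0,0.03],[0.1,0.28,0.205,0,0.04],[0.1,0.35,0.26,0,0.04],[0.1,0.41,0.3,0,0.04],[0.1,0.44,0.325,0,0.04]]])

```text
time_s: 13.73
tcp_pos: [0.4547, -0.243, 0.1763]
eef_rot: [180.0, -0.0, -90.2]
contact_force: [0.1, 0.2, -0.3]
gripper_width: 0.079
gripper_force: 0.0
```

Request:
play_rows(rows=[[[0.25,0.01,0.005,0,0],[0.25,0.01,0.005,0,0],[0.25,0.01,0.005,0,0],[0.25,0.01,0.005,0,0],[0.25,0.01,0.005,0,0],[0.25,0.01,0.005,0,0],[0.25,0.01,0.005,0,0],[0.25,0.01,0.005,0,0]]])

```text
time_s: 14.4
tcp_pos: [0.4548, -0.2451, 0.176]
eef_rot: [180.0, 0.0, -90.1]
contact_force: [1.2, 0.2, 0.4]
gripper_width: 0.0658
gripper_force: 0.0
```

```bash
python3 w.py w7
python3 - <<'E'
from wf import *
i=pickle.load(open("pics/w7.pkl","rb"))
s=proj([[.453,-.296,.015]],i,True); print(s)
x=wfit("w7","gold",s[0],60,cy(.048,0,.03),[.452,-.296],[.01,.01])
from p import plan
plan((x[0],x[1],.008,-90))
E
```

```text
[[318.22353635 162.30097129]]
w7 gold [ 0.4528 -0.2935] yaw [] cost 0.011
t 14.45 p [ 0.4547 -0.2452  0.176 ] rot [179.99   0.   -90.07] w 0.0658
(np.float64(0.45278136028070726), np.float64(-0.2935392985136386), 0.008, -90) -> [ 0.097  0.004  0.336 -0.001] dist 0.175 turn 0.1
```

Request:
play_rows(rows=[[[0.25,0.06,0.004,0.02,0],[0.25,0.097,0.004,0.09,0],[0.25,0.097,0.004,0.16,0],[0.25,0.097,0.004,0.23,0],[0.25,0.097,0.004,0.29,0],[0.25,0.097,0.004,0.325,0],[0.25,0.097,0.004,0.338,0],[0.25,0.097,0.004,0.338,0]]])

```text
time_s: 15.12
tcp_pos: [0.4515, -0.2938, 0.0055]
eef_rot: [179.8, 0.0, -90.1]
contact_force: [-0.3, -0.3, 0.7]
gripper_width: 0.0657
gripper_force: 0.0
```

Request:
play_rows(rows=[[[0.7,0,0,0,0],[0.7,0,0,0,0],[0.7,0,0,0,0],[0.7,0,0,0,0],[0.7,0,0,0,0],[0.7,0,0,-0.01,0],[0.7,0,0,-0.04,0],[0.7,0,0,-0.1,0]]])

```text
time_s: 15.78
tcp_pos: [0.45, -0.2933, 0.0552]
eef_rot: [179.7, 0.1, -90.2]
contact_force: [-0.2, 0.1, -0.8]
gripper_width: 0.0468
gripper_force: 20.0
```

```bash
python3 p.py .6284,-.1255,.13,-86.6
```

```text
t 15.78 p [ 0.45   -0.2933  0.0552] rot [ 1.7967e+02  1.1000e-01 -9.0170e+01] w 0.0468
(0.6284, -0.1255, 0.13, -86.6) -> [-0.337 -0.356 -0.15  -0.041] dist 0.256 turn 3.6
```

Request:
play_rows(rows=[[[0.7,0,0,-0.07,0],[0.7,-0.03,-0.035,-0.12,-0.01],[0.7,-0.09,-0.095,-0.15,-0.01],[0.7,-0.15,-0.16,-0.15,-0.02],[0.7,-0.21,-0.22,-0.15,-0.03],[0.7,-0.27,-0.285,-0.15,-0.04],[0.7,-0.315,-0.335,-0.15,-0.04],[0.7,-0.335,-0.354,-0.15,-0.04]]])

```text
time_s: 16.45
tcp_pos: [0.6332, -0.1236, 0.1324]
eef_rot: [-179.9, -0.0, -86.5]
contact_force: [0.7, -0.9, -0.1]
gripper_width: 0.0472
gripper_force: 20.0
```

Request:
play_rows(rows=[[[0.7,0,0,0,0],[0.7,0,0,0,0],[0.7,0,0,0,0],[0.7,0,0,0,0],[0.7,0,0,0,0],[0.7,0,0,0,0],[0.7,0,0,0,0],[0.7,0,0,0,0]]])

```text
time_s: 17.12
tcp_pos: [0.6296, -0.1273, 0.1323]
eef_rot: [-180.0, 0.0, -86.7]
contact_force: [0.4, 1.0, -0.5]
gripper_width: 0.0475
gripper_force: 20.0
```

```bash
python3 w.py w8; python3 p.py .6284,-.1255,.059,-86.6
python3 - <<'E'
from h import *
im=cv2.imread("pics/w8.png")[170:340,230:410]; cv2.imwrite("pics/w8c.png",cv2.resize(im,None,fx=3,fy=3,interpolation=cv2.INTER_CUBIC))
E
```

```text
t 17.17 p [ 0.6296 -0.1272  0.1322] rot [-179.99    0.    -86.7 ] w 0.0477
(0.6284, -0.1255, 0.059, -86.6) -> [-0.003  0.002  0.146 -0.001] dist 0.073 turn 0.1
```

View pics/w8c.png

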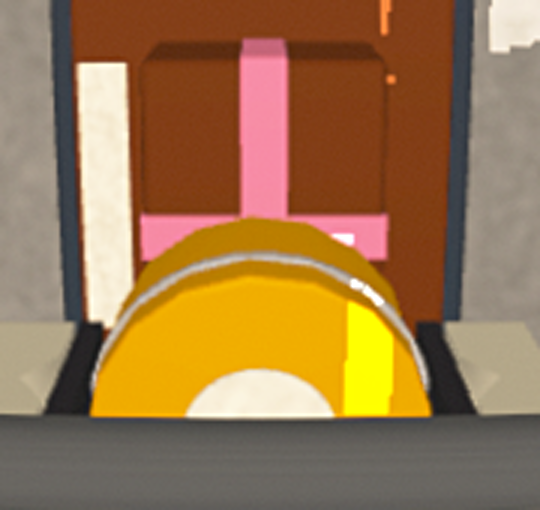

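Run:
```python
from h import *
import pickle
i=pickle.load(open("pics/w8.pkl","rb")); q=lambda u,z:ray((230+u[0]/3-.35,170+u[1]/3-.35),i,z,True)
print(q((264,218),.1265), "expect TCP front", (.6296+.024*np.sin(np.radians(3.3)),-.1272-.024))
print("sides",q((110,340),.1265),q((415,330),.1265))
B=[q(u,.052) for u in((143,62),(386,62))]; print("box far corners",B, "cross row",q((264,238),.052))
```

```text
[ 0.6303558  -0.15096012] expect TCP front (np.float64(0.6309815366470297), -0.1512)
sides [ 0.65380694 -0.12925088] [ 0.6051731  -0.13374494]
box far corners [array([ 0.65706585, -0.16350927]), array([ 0.60442644, -0.16653366])] cross row [ 0.62856114 -0.12526372]
```

Request:
play_rows(rows=[[[0.7,-0.001,0.001,0.02,0],[0.7,-0.003,0.002,0.05,0],[0.7,-0.003,0.002,0.08,0],[0.7,-0.003,0.002,0.105,0],[0.7,-0.003,0.002,0.125,0],[0.7,-0.003,0.002,0.138,0],[0.7,-0.003,0.002,0.145,0],[0.7,-0.003,0.002,0.148,0]]])

```text
time_s: 17.83
tcp_pos: [0.6279, -0.1256, 0.06]
eef_rot: [179.9, -0.0, -86.6]
contact_force: [-13.3, 4.7, 30.2]
gripper_width: 0.0473
gripper_force: 20.0
```

Request:
play_rows(rows=[[[0.7,0,0,0,0],[0.7,0,0,0.001,0],[0.7,0,0,0.001,0],[0.25,0,0,0.001,0],[0.25,0,0,0.001,0],[0.25,0,0,0.001,0],[0.25,0,0,0.001,0],[0.25,0,0,0.001,0]]])

```text
time_s: 18.5
tcp_pos: [0.6287, -0.1255, 0.0573]
eef_rot: [180.0, -0.0, -86.7]
contact_force: [0.3, -0.3, 0.4]
gripper_width: 0.0655
gripper_force: 0.0
```

Request:
play_rows(rows=[[[0.25,0,0,-0.04,0],[0.25,0,0,-0.1,0],[0.25,0,0,-0.17,0],[0.25,-0.02,0.02,-0.23,0],[0.2,-0.08,0.05,-0.25,0],[0.2,-0.15,0.09,-0.25,0],[0.2,-0.2,0.12,-0.25,0],[0.1,-0.22,0.13,-0.25,0]]])

```text
time_s: 19.17
tcp_pos: [0.5555, -0.0173, 0.1831]
eef_rot: [-180.0, 0.1, -86.6]
contact_force: [-1.0, -0.6, -0.8]
gripper_width: 0.0732
gripper_force: 0.0
```

```bash
python3 p.py .447,.19,.19,-90
```

```text
t 19.17 p [ 0.5555 -0.0173  0.1831] rot [-1.7997e+02  5.0000e-02 -8.6620e+01] w 0.0732
(0.447, 0.19, 0.19, -90.0) -> [-0.427  0.192 -0.014  0.039] dist 0.234 turn -3.4
```

Request:
play_rows(rows=[[[0.1,-0.03,0.015,0,0.01],[0.1,-0.1,0.045,0,0.01],[0.1,-0.17,0.075,0,0.02],[0.1,-0.24,0.105,0,0.03],[0.1,-0.31,0.14,0,0.04],[0.1,-0.37,0.165,0,0.04],[0.1,-0.41,0.185,0,0.04],[0.1,-0.425,0.19,0,0.04]]])

```text
time_s: 19.83
tcp_pos: [0.4492, 0.1895, 0.1827]
eef_rot: [-180.0, 0.0, -90.0]
contact_force: [-0.1, -0.1, 0.4]
gripper_width: 0.0789
gripper_force: 0.0
```

Request:
play_rows(rows=[[[0.1,0,0,0,0],[0.1,0,0,0,0],[0.1,0,0,0,0],[0.1,0,0,0,0],[0.1,0,0,0,0],[0.1,0,0,0,0],[0.1,0,0,0,0],[0.1,0,0,0,0]]])

```text
time_s: 20.5
tcp_pos: [0.4504, 0.1869, 0.1826]
eef_rot: [180.0, -0.0, -90.1]
contact_force: [0.6, -0.3, -0.6]
gripper_width: 0.0788
gripper_force: 0.0
```

```bash
python3 w.py w9
python3 - <<'E'
from wf import *
i=pickle.load(open("pics/w9.pkl","rb"))
s=proj([[.447,.14,.085]],i,True); print(s)
x=wfit("w9","lid",s[0],90,lambda p:cyl(p[0],p[1],.056,.085-abs(p[2]),.085),[.447,.14,.015],[.01,.01,.005])
from p import plan
plan((x[0],x[1],.19,-90),(x[0],x[1],.04,-90))
E
```

```text
[[320.96774006 173.61699076]]
w9 lid [0.4488 0.144  0.0132] yaw [0.75] cost 0.021
t 20.55 p [0.4503 0.187  0.1826] rot [180.    -0.   -90.14] w 0.0788
(np.float64(0.4487925753195164), np.float64(0.1439872881473375), 0.19, -90) -> [ 0.086  0.003 -0.015 -0.002] dist 0.044 turn 0.1
(np.float64(0.4487925753195164), np.float64(0.1439872881473375), 0.04, -90) -> [ 0.086  0.003  0.285 -0.002] dist 0.149 turn 0.1
```

View pics/w9_o.png

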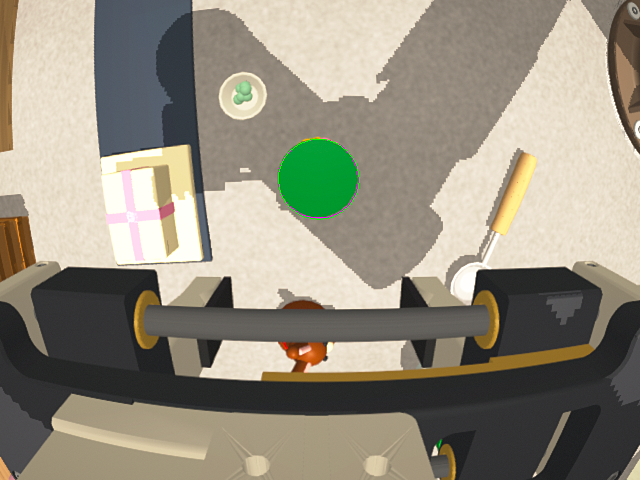

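Request:
play_rows(rows=[[[0.1,0.05,0.002,0,0],[0.1,0.086,0.003,0.03,0],[0.1,0.086,0.003,0.09,0],[0.1,0.086,0.003,0.15,0],[0.1,0.086,0.003,0.21,0],[0.1,0.086,0.003,0.255,0],[0.1,0.086,0.003,0.28,0],[0.1,0.086,0.003,0.285,0]]])

```text
time_s: 21.22
tcp_pos: [0.4473, 0.1431, 0.0378]
eef_rot: [179.8, -0.2, -90.1]
contact_force: [0.4, -0.2, -0.5]
gripper_width: 0.079
gripper_force: 0.0
```

Request:
play_rows(rows=[[[0.6,0,0,0,0],[0.6,0,0,0,0],[0.6,0,0,0,0],[0.6,0,0,0,0],[0.6,0,0,0,0],[0.6,0,0,-0.01,0],[0.6,0,0,-0.04,0],[0.6,0,0,-0.1,0]]])

```text
time_s: 21.88
tcp_pos: [0.4463, 0.1426, 0.0883]
eef_rot: [179.7, -0.2, -90.2]
contact_force: [0.7, 0.9, -3.5]
gripper_width: 0.056
gripper_force: 20.0
```

```bash
python3 p.py .6197,.0248,.13,-86.6
```

```text
t 21.88 p [0.4463 0.1426 0.0883] rot [179.69  -0.21 -90.17] w 0.056
(0.6197, 0.0248, 0.13, -86.6) -> [ 0.235 -0.347 -0.083 -0.042] dist 0.214 turn 3.6
```

Request:
play_rows(rows=[[[0.6,0.005,-0.005,-0.05,0],[0.6,0.03,-0.045,-0.083,-0.01],[0.6,0.07,-0.105,-0.083,-0.02],[0.6,0.115,-0.17,-0.083,-0.02],[0.6,0.16,-0.235,-0.083,-0.03],[0.6,0.2,-0.295,-0.083,-0.04],[0.6,0.225,-0.333,-0.083,-0.042],[0.6,0.235,-0.347,-0.083,-0.042]]])

```text
time_s: 22.55
tcp_pos: [0.6239, 0.0242, 0.1311]
eef_rot: [180.0, -0.0, -86.6]
contact_force: [0.5, 1.7, -2.0]
gripper_width: 0.0559
gripper_force: 20.0
```

Request:
play_rows(rows=[[[0.6,0,0,0,0],[0.6,0,0,0,0],[0.6,0,0,0,0],[0.6,0,0,0,0],[0.6,0,0,0,0],[0.6,0,0,0,0],[0.6,0,0,0,0],[0.6,0,0,0,0]]])

```text
time_s: 23.22
tcp_pos: [0.6218, 0.0267, 0.1318]
eef_rot: [-180.0, 0.0, -86.5]
contact_force: [-0.1, -0.3, -2.9]
gripper_width: 0.0556
gripper_force: 20.0
```

```bash
python3 w.py w10; python3 p.py .6197,.0247,.045,-86.6;  python3 - <<'E'
from wf import *
im=cv2.imread("pics/w10.png"); i=pickle.load(open("pics/w10.pkl","rb"))
h,s,v=cv2.split(cv2.cvtColor(im,cv2.COLOR_BGR2HSV).astype(int)); m=(col["lid"](h,s,v)).astype(np.uint8); m[:, :230]=0;m[:,410:]=0
ys,xs=np.nonzero(m); print("lid rows",ys.min(),ys.max(),"cols",xs.min(),xs.max(), "front px",xs[ys==ys.min()].mean())
s=r.get_state(); z=s["tcp_pos"][2]-.039+.085
print("lid front",ray((xs[ys==ys.min()].mean(),ys.min()-.5),i,z,True),ray((xs[ys==ys.min()].mean(),ys.min()-.5),i,z-.0132,True))
E
```

```text
t 23.27 p [0.6218 0.0266 0.1317] rot [-179.99    0.    -86.48] w 0.0557
(0.6197, 0.0247, 0.045, -86.6) -> [0.004 0.004 0.173 0.001] dist 0.087 turn -0.1
lid rows 253 371 cols 241 392 front px 314.0
lid front [ 0.62475395 -0.00808748] [ 0.62457987 -0.00395792]
```

Request:
play_rows(rows=[[[0.6,0.001,0.002,0.02,0],[0.6,0.002,0.004,0.06,0],[0.6,0.002,0.004,0.1,0],[0.6,0.002,0.004,0.13,0],[0.6,0.002,0.004,0.15,0],[0.6,0.002,0.004,0.163,0],[0.6,0.002,0.004,0.169,0],[0.6,0.002,0.004,0.171,0]]])

```text
time_s: 23.93
tcp_pos: [0.6193, 0.0248, 0.0471]
eef_rot: [179.9, -0.1, -86.5]
contact_force: [-8.3, 0.8, 14.9]
gripper_width: 0.0561
gripper_force: 20.0
```

Request:
play_rows(rows=[[[0.6,0,0,0.001,0],[0.6,0,0,0.002,0],[0.6,0,0,0.003,0],[0.6,0,0,0.003,0],[0.1,0,0,0.003,0],[0.1,0,0,0.003,0],[0.1,0,0,0.003,0],[0.1,0,0,0.003,0]]])

```text
time_s: 24.6
tcp_pos: [0.6206, 0.0254, 0.0449]
eef_rot: [-179.9, 0.0, -86.5]
contact_force: [0.2, 0.2, -0.8]
gripper_width: 0.0758
gripper_force: 0.0
```

Request:
play_rows(rows=[[[0.1,0,0,-0.04,0],[0.1,0,0,-0.1,0],[0.1,0,0,-0.17,0],[0.1,0,0,-0.24,0],[0.1,0,0.05,-0.28,0],[0.1,0,0.11,-0.29,0],[0.1,0,0.17,-0.29,0],[0.1,0.01,0.2,-0.29,0]]])

```text
time_s: 25.27
tcp_pos: [0.5182, 0.0143, 0.1903]
eef_rot: [-179.9, 0.1, -86.5]
contact_force: [-1.9, -0.1, 0.1]
gripper_width: 0.0783
gripper_force: 0.0
```

```bash
python3 p.py .44,-.11,.18,-90
```

```text
t 25.27 p [0.5182 0.0143 0.1903] rot [-1.7994e+02  6.0000e-02 -8.6500e+01] w 0.0783
(0.44, -0.11, 0.18, -90.0) -> [0.239 0.171 0.021 0.041] dist 0.147 turn -3.5
```

Next is the red tin. I'll go over it and refine its position.

Request:
play_rows(rows=[[[0.1,0.03,0.03,0,0.01],[0.1,0.08,0.06,0,0.02],[0.1,0.13,0.095,0,0.03],[0.1,0.18,0.13,0,0.04],[0.1,0.21,0.15,0,0.04],[0.1,0.22,0.16,0,0.04],[0.1,0.225,0.16,0,0.04],[0.1,0.225,0.16,0,0.04]]])

```text
time_s: 25.93
tcp_pos: [0.448, -0.1031, 0.1898]
eef_rot: [-180.0, 0.0, -90.0]
contact_force: [0.4, 0.0, -0.1]
gripper_width: 0.0789
gripper_force: 0.0
```

Request:
play_rows(rows=[[[0.15,0,0,0,0],[0.15,0,0,0,0],[0.15,0,0,0,0],[0.15,0,0,0,0],[0.15,0,0,0,0],[0.15,0,0,0,0],[0.15,0,0,0,0],[0.15,0,0,0,0]]])

```text
time_s: 26.6
tcp_pos: [0.4475, -0.1029, 0.1896]
eef_rot: [-180.0, -0.0, -89.9]
contact_force: [-0.3, 0.0, 0.3]
gripper_width: 0.0744
gripper_force: 0.0
```

```bash
python3 w.py w11
python3 - <<'E'
from wf import *
i=pickle.load(open("pics/w11.pkl","rb"))
s=proj([[.437,-.1574,.02]],i,True); print(s)
x=wfit("w11","red",s[0],75,cy(.052,0,.045),[.437,-.1574],[.01,.01])
from p import plan
plan((x[0],x[1],.015,-90))
E
```

```text
[[328.20806976 157.7607669 ]]
w11 red [ 0.438  -0.1571] yaw [] cost 0.013
t 26.65 p [ 0.4475 -0.103   0.1896] rot [-180.     -0.    -89.94] w 0.0745
(np.float64(0.4379574779734886), np.float64(-0.15714308302307695), 0.015, -90) -> [0.108 0.019 0.349 0.001] dist 0.183 turn -0.1
```

Request:
play_rows(rows=[[[0.15,0.06,0.01,0.01,0],[0.15,0.108,0.019,0.06,0],[0.15,0.108,0.019,0.13,0],[0.15,0.108,0.019,0.2,0],[0.15,0.108,0.019,0.27,0],[0.15,0.108,0.019,0.32,0],[0.15,0.108,0.019,0.345,0],[0.15,0.108,0.019,0.35,0]]])

```text
time_s: 27.32
tcp_pos: [0.4361, -0.1572, 0.0121]
eef_rot: [179.7, -0.0, -90.0]
contact_force: [0.1, -0.1, 0.8]
gripper_width: 0.0744
gripper_force: 0.0
```

Request:
play_rows(rows=[[[0.7,0,0,0,0],[0.7,0,0,0,0],[0.7,0,0,0,0],[0.7,0,0,0,0],[0.7,0,0,0,0],[0.7,0,0,-0.01,0],[0.7,0,0,-0.04,0],[0.7,0,0,-0.1,0]]])

```text
time_s: 27.98
tcp_pos: [0.4356, -0.1569, 0.0631]
eef_rot: [179.7, 0.0, -90.0]
contact_force: [0.3, 0.4, -1.6]
gripper_width: 0.0517
gripper_force: 20.0
```

```bash
python3 - <<'E'
from h import *
i=r.camera_info("top"); print("rabbit rough",ray((190,262),i,.04))
E
python3 p.py .45,.15,.2,-90 .45,.378,.2,-90
```

```text
rabbit rough [0.45681286 0.29336675]
t 27.98 p [ 0.4356 -0.1569  0.0631] rot [ 1.7967e+02  1.0000e-02 -8.9990e+01] w 0.0517
(0.45, 0.15, 0.2, -90.0) -> [-0.614 -0.029 -0.274  0.   ] dist 0.336 turn -0.0
(0.45, 0.378, 0.2, -90.0) -> [-1.07  -0.029 -0.274  0.   ] dist 0.552 turn -0.0
```

Request:
play_rows(rows=[[[0.7,0,0,-0.07,0],[0.7,-0.04,-0.005,-0.14,0],[0.7,-0.11,-0.01,-0.2,0],[0.7,-0.19,-0.02,-0.23,0],[0.7,-0.27,-0.025,-0.25,0],[0.7,-0.35,-0.03,-0.25,0],[0.7,-0.43,-0.03,-0.25,0],[0.7,-0.51,-0.03,-0.25,0]]])

```text
time_s: 28.65
tcp_pos: [0.4522, 0.0999, 0.1908]
eef_rot: [-179.9, 0.1, -90.0]
contact_force: [0.6, -0.2, -1.4]
gripper_width: 0.0514
gripper_force: 20.0
```

Request:
play_rows(rows=[[[0.7,-0.08,0,0,0],[0.7,-0.16,0,0,0],[0.7,-0.24,0,0,0],[0.7,-0.32,0,0,0],[0.7,-0.4,0,0,0],[0.7,-0.47,0,0,0],[0.7,-0.52,0,0,0],[0.7,-0.55,0,0,0]]])

```text
time_s: 29.32
tcp_pos: [0.452, 0.3756, 0.1897]
eef_rot: [180.0, 0.0, -89.8]
contact_force: [-0.1, -0.5, -1.5]
gripper_width: 0.0521
gripper_force: 20.0
```

Request:
play_rows(rows=[[[0.7,0,0,0,0],[0.7,0,0,0,0],[0.7,0,0,0,0],[0.7,0,0,0,0],[0.7,0,0,0,0],[0.7,0,0,0,0],[0.7,0,0,0,0],[0.7,0,0,0,0]]])

```text
time_s: 29.98
tcp_pos: [0.4526, 0.3726, 0.1898]
eef_rot: [-180.0, 0.0, -90.0]
contact_force: [-0.6, 1.1, -0.7]
gripper_width: 0.0516
gripper_force: 20.0
```

```bash
python3 w.py w12; python3 p.py
python3 - <<'E'
from wf import *
i=pickle.load(open("pics/w12.pkl","rb")); s=proj([[.457,.293,.04]],i,True)[0]; print(s)
im=cv2.imread("pics/w12.png"); x,y=map(int,s); y0=max(0,y-90); print("origin",x-110,y0); cv2.imwrite("pics/w12c.png",cv2.resize(im[y0:y+90,x-110:x+110],None,fx=3.2,fy=3.2,interpolation=cv2.INTER_CUBIC))
E
```

```text
t 30.03 p [0.4526 0.3727 0.1897] rot [-1.7999e+02  1.0000e-02 -8.9960e+01] w 0.0518
[310.9266091  128.62401039]
origin 200 38
```

View pics/w12c.png

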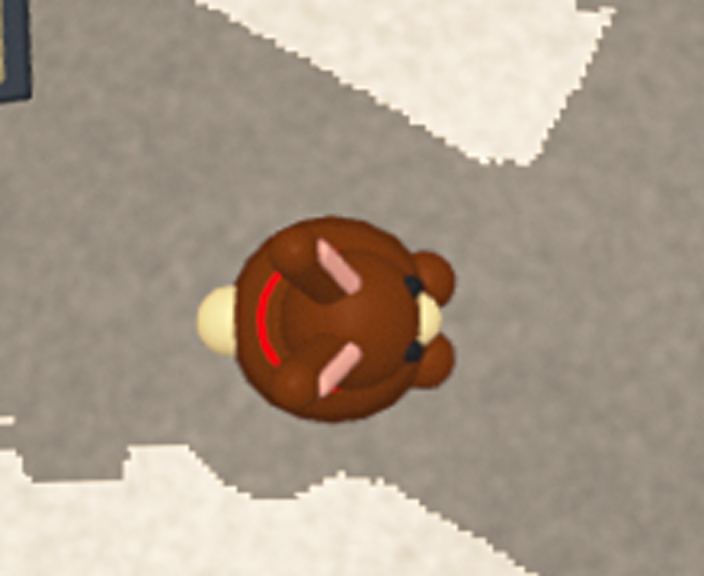

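Run:
```python
from h import *
import pickle
i=pickle.load(open("pics/w12.pkl","rb")); q=lambda u,z:ray((200+u[0]/3.2-.35,38+u[1]/3.2-.35),i,z,True)
for z in(.0,.02,.03,.04): 
    a,b,c=q((336,215),z),q((336,423),z),q((234,319),z); print(z,(a+b)/2,"diam y",b[1]-a[1],"x centre by left",c[0]-.03)
```

```text
0.0 [0.46340257 0.29995093] diam y 0.061198889943200385 x centre by left 0.4631026609616655
0.02 [0.4627943  0.30008051] diam y 0.0576908131268587 x centre by left 0.46079191195340863
0.03 [0.46249017 0.3001453 ] diam y 0.055936774718687854 x centre by left 0.45963653744928024
0.04 [0.46218604 0.30021009] diam y 0.05418273631051701 x centre by left 0.45848116294515184
```

Request:
play_rows(rows=[[[0.7,-0.015,-0.01,0.02,0],[0.7,-0.0265,-0.02,0.09,0],[0.7,-0.0265,-0.02,0.17,0],[0.7,-0.0265,-0.02,0.24,0],[0.7,-0.0265,-0.02,0.29,0],[0.7,-0.0265,-0.02,0.325,0],[0.7,-0.0265,-0.02,0.343,0],[0.7,-0.0265,-0.02,0.35,0]]])

```text
time_s: 30.7
tcp_pos: [0.4614, 0.3849, 0.0138]
eef_rot: [179.8, -0.2, -89.9]
contact_force: [-14.0, -5.9, 30.0]
gripper_width: 0.0517
gripper_force: 20.0
```

Request:
play_rows(rows=[[[0.7,0,0,0.001,0],[0.7,0,0,0.002,0],[0.7,0,0,0.003,0],[0.7,0,0,0.003,0],[0.15,0,0,0.003,0],[0.15,0,0,0.003,0],[0.15,0,0,0.003,0],[0.15,0,0,0.003,0]]])

```text
time_s: 31.37
tcp_pos: [0.4627, 0.3864, 0.0132]
eef_rot: [-180.0, 0.0, -89.9]
contact_force: [0.5, -0.1, -0.2]
gripper_width: 0.0716
gripper_force: 0.0
```

Request:
play_rows(rows=[[[0.15,0,0,-0.04,0],[0.15,0,0,-0.1,0],[0.15,0,0,-0.17,0],[0.15,0,0,-0.25,0],[0.15,-0.05,0,-0.31,0],[0.15,-0.1,0,-0.36,0],[0.15,-0.14,0,-0.4,0],[0.15,-0.15,0,-0.42,0]]])

```text
time_s: 32.03
tcp_pos: [0.4632, 0.4645, 0.2264]
eef_rot: [-179.8, 0.2, -89.9]
contact_force: [-0.2, 0.3, 0.3]
gripper_width: 0.0743
gripper_force: 0.0
```

Request:
play_rows(rows=[[[0.15,0,0,0,0],[0.15,0,0,0,0],[0.15,0,0,0,0],[0.15,0,0,0,0],[0.15,0,0,0,0],[0.15,0,0,0,0],[0.15,0,0,0,0],[0.15,0,0,0,0]]])

```text
time_s: 32.7
tcp_pos: [0.4625, 0.461, 0.2229]
eef_rot: [180.0, -0.0, -90.0]
contact_force: [0.6, 0.7, -0.1]
gripper_width: 0.0744
gripper_force: 0.0
```

```bash
python3 w.py w13; python3 p.py
python3 - <<'E'
from wf import *
import h
i=pickle.load(open("pics/w13.pkl","rb")); s=proj([[.4625,.386,.02],[.4625,.3,.02]],i,True); print(s)
wfit("w13","red",s[0],60,cy(.052,0,.045),[.4625,.386],[.01,.01])
im=r.capture("top"); cv2.imwrite("pics/top1.png",im[:,:,::-1]); 
a=im[150:310,130:480,::-1]; b=cv2.imread("pics/w13.png")[:260,150:500]
cv2.imwrite("pics/fin.png",np.vstack([cv2.resize(a,None,fx=1.9,fy=1.9,interpolation=cv2.INTER_CUBIC),cv2.resize(b,(665,290))]))
E
```

```text
t 32.75 p [0.4625 0.461  0.223 ] rot [ 1.800e+02 -1.000e-02 -8.995e+01] w 0.0748
[[316.15495598 135.10871351]
 [316.18799847  48.7031621 ]]
w13 red [0.4617 0.3861] yaw [] cost 0.012
```

View pics/fin.png

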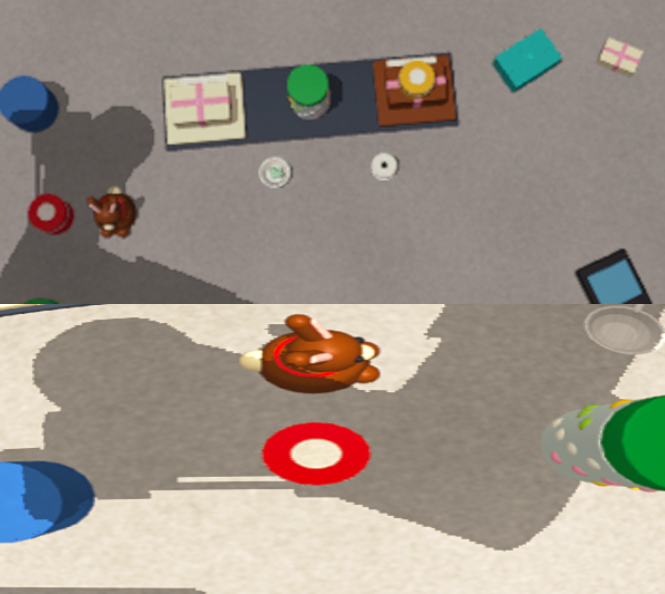

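The final views show everything in place: both boxes on their stands, the gold tin on the brown box, the jar mid-board, the red tin left of the rabbit, and the spool where it was. I'll run one numeric check before handing in.

Run:
```python
from m0 import *
im=cv2.imread("pics/top1.png"); i=A["top"][1]; h,s,v=cv2.split(cv2.cvtColor(im,cv2.COLOR_BGR2HSV).astype(int))
def f(c,P,R,mod,x0):
    u=proj([P],i)[0]; H=maskhull((col[c](h,s,v)*255).astype(np.uint8),u,R); print(c,np.round(fit(mod,x0,[(H,i,False)],[.01]*2+[.005]*(len(x0)-2))[0],4))
f("lid",[.617,.022,.085],17,lambda p:cyl(p[0],p[1],.056,.091-.015,.091),[.617,.022])
f("gold",[.625,-.127,.08],16,cy(.048,.052,.082),[.625,-.127])
f("red",[.459,.382,.03],17,cy(.052,0,.045),[.459,.382])
print("stands from the same camera: ivory .6071 .1726, brown .6247 -.1273, mid .6159 .0227")
o=[]
for n in("top0","top1"):
    g=cv2.imread(f"pics/{n}.png")[220:256,316:350]; m=(g.min(2)>170).astype(np.uint8); M=cv2.moments(m,True); o.append((M["m10"]/M["m00"],M["m01"]/M["m00"]))
print("spool px",o)
```

```text
lid [0.6161 0.0213]
gold [ 0.6236 -0.1282]
red [0.4585 0.3832]
stands from the same camera: ivory .6071 .1726, brown .6247 -.1273, mid .6159 .0227
spool px [(15.350427350427351, 17.153846153846153), (15.330508474576272, 17.10169491525424)]
```

All of these agree to within about 1.5 mm, and the spool hasn't moved. Handing in.

```bash
python3 -c "
from plant import r
print(r.close_job())"
```

```text
the job is handed in; nothing more can be done
None
```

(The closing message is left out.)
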